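# Slide the setting gauge under the gauge bridge

### The job

Ready the thickness-gauge bridge for zeroing: with the fingertips, push the low setting gauge (not the tall one) along the worktop, nose first, through the entry and under the bridge until its nose sits squarely against both stop pins, then take the hand away. Keep the gauge flat on the worktop all the way: do not grip, lift or tip it (only push), and leave the other loose things where they are.

Things in the scene. Friction and masses are not known exactly. Their poses are not given: they have to be found in the camera images.
- gauge: low setting gauge, the part to slide: loose bare-metal plate, 110 (x) x 60 (y) x 18 mm, upright flat sides, with a raised 44 x 36 mm block, 10 mm forward of the middle, its top 28 mm above the underside; about 0.4 kg. Origin: centre of the underside; x points from tail to nose, z up. Starts before the bridge, nose roughly towards it, askew and off to one side.
- gauge_nose (a point): middle of the gauge's nose face (55 mm ahead of its centre), 9 mm above its underside; axes as the gauge's
- gauge_tail (a point): middle of the gauge's tail face (55 mm behind its centre), 9 mm above its underside; axes as the gauge's
- bridge: gauge bridge, fixed: grey beam (44 mm along x, 110 along y, underside at 32 mm, top at 54, display box on it to 68) on two metal legs (x -35 to 35 mm, inner faces y = +-35). Passage 70 wide, 32 high, floor is the bare worktop. x is the way through, from the open entry (-x) to the stop pins (+x). Screwed feet reach y = +-73. Origin: centre of the footprint, on the worktop; z up.
- bridge_stop (a point): where the middle of the nose face comes to rest, 55 mm along bridge x from its centre, 9 mm above the worktop; axes as the bridge's. The near sides of the two upright stop pins lie here (8 mm thick, 20 mm high, at y = +-18 mm). With the gauge home, its tail face is 55 mm before the bridge's centre, 33 mm before the beam.
- bridge_mouth (a point): middle of the passage under the beam's entry edge, 22 mm before the bridge's centre, 16 mm up; axes as the bridge's. Before it two 16 mm high lead-in wings splay out from the legs, from 36 mm either side of the centre line at bridge x = -33 mm to 51 mm either side at x = -63 mm.
- tall_gauge: tall setting gauge, a bystander: same plate as the low one (110 x 60 x 18 mm), but its raised block reaches 46 mm, too high for the bridge; loose, 0.5 kg, away to the robot's right. Its origin is the centre of its underside.
- vial_a: bystander: loose screw-cap vial, 30 mm wide, 56 mm high, standing beside the bridge on the far side. Its origin is the centre of its underside.
- vial_b: bystander: loose screw-cap vial, 30 mm wide, 56 mm high, standing near the bridge on the robot's side. Its origin is the centre of its underside.
- rubber_bung: bystander: loose rubber stopper, 29 mm wide, 28 mm high, beyond the bridge. Its origin is the centre of its underside.
- tape: bystander: loose roll of tape lying flat, 68 mm wide, 19 mm high, to the robot's right. Its origin is the centre of its underside.

How it is judged:
On the way:
1. the gauge's nose passes under the beam from the entry side, the gauge lying flat (x of gauge_nose in the frame of bridge between -0.022 and 0.035 m and y of gauge_nose in the frame of bridge between -0.03 and 0.03 m and angle between gauge's own z axis and vertical below 0.06 rad).
At the end, for the whole second after the job is handed in: The low gauge lies flat and still on the worktop under the bridge, nose first, the middle of its nose face within 4 mm of the stop pins, within 9 mm of the bridge's centre line and square to it within 0.08 rad (x of gauge_nose in the frame of bridge_stop between -0.004 and 0.003 m and y of gauge_nose in the frame of bridge_stop between -0.009 and 0.009 m and x of gauge_tail in the frame of bridge_stop below -0.09 m and angle between the x axis of gauge and the x axis of bridge, either way round below 0.08 rad and angle between gauge's own z axis and vertical below 0.03 rad and height (world z) of gauge below 0.003 m and linear speed of gauge below 0.01 m/s); the robot touches nothing.
It fails at once if the low gauge is lifted more than 6 mm off the worktop (height (world z) of gauge above 0.006 m).
It fails at once if the low gauge is tipped by more than 0.1 rad (angle between gauge's own z axis and vertical above 0.1 rad).
It fails at once if the low gauge is gripped: the fingers straddle its plate (x of the grasp point in the frame of gauge between -0.05 and 0.05 m and y of the grasp point in the frame of gauge between -0.025 and 0.025 m and z of the grasp point in the frame of gauge below 0.032 m).
It fails at once if a bystander (tall gauge, either vial, rubber stopper, tape roll) is shifted by more than 15 mm or tipped over (distance of any of tall_gauge, vial_a, vial_b, rubber_bung, tape from where it was at the start of the episode above 0.015 m or angle between any of tall_gauge, vial_a, vial_b, rubber_bung, tape's own z axis and vertical above 0.3 rad).
It also fails if it takes over 54 s, if anything falls off the work surface, if the arm or the gripper's body presses on something with over 40 N, if the wrist force passes 120 N, or if a joint passes its speed limit or range.

### The arm

A 6-joint arm with a two-finger parallel gripper is mounted at the origin on a cart in front of the work surface, level with it; the furniture and walls round the work are solid. World frame = base frame: x ahead of the robot, y to its left, z up, the work surface at z = 0. Lengths are in m, angles in rad, forces in N, time in s.
With the tool pointing down it reaches from about 0.375 to 0.9 m from the base axis. Payload 3.1 kg.
Tool frame: the origin (TCP) lies at the centre of the arm's flange, where the gripper is bolted on; the fingertips stand tip_reach ahead of it and the grasp point (between the pads) lies 164 mm ahead of it (tip_reach is the distance from the TCP to the fingertips, in m); z points along the fingers, y is the direction in which the jaws open and shut (so a half turn about z gives the same grasp; the last joint's range is limited). The gripper opens to 87 mm and grips with 3 to 60 N. Pads are 19 mm wide; open, the fingers measure 117 mm over their backs; the gripper's body (75 mm by 190 mm) begins 51 mm behind the grasp point.
Start: joints at [-1.282, 0.527, 1.433, -0, 1.181, -0.178], TCP at [0.282, -0.558, 0.405] pointing down, gripper open.
Joint ranges: [-3.08, 3.08], [-0.75, 2.2], [0.22, 2.44], [-1.43, 4.57], [0, 2.65], [-2.85, 2.85]. Speed limits (rad/s): [2.79, 2.79, 3.14, 3.14, 3.14, 3.14].

### API

Orientations are given as a unit quaternion [x, y, z, w].
In Python, from rig import get_obs, camera, hand_in, tip_reach gives the robot as it stands. The module is installed in compiled form; this text tells all that it offers.
- The arm moves only by the tool servo_tool, never from a script. Its argument "steps" is one flat list of numbers, 5 for each row, row after row: the finger opening in m, from 0 to 0.087, then the shift along the tool's x, y, z in m, then the turn about the tool's z in rad. A call has 1 to 12 rows; each row is the pose to reach, as a shift and turn from the pose commanded when the call began, along the tool's axes at that moment; what a row does not reach only later rows make up. A row lasts 1/8 s, in which the tool goes at most 62.5 mm and 10.7 degrees, less where a joint would pass 70% of its speed; a pose out of reach is approached as far as the arm can. A call with a gripper value outside its range is refused whole. The fingers move at their own pace and stop on an object; "force" is the grip in N (left out, the last holds). Time passes only in rows, so rows that repeat a pose let the fingers close. It gives the time, the measured TCP pose, the force and the opening at its end, in the units of the state.
- get_obs(): the state, without advancing time (a new reading comes with each control period).
- camera(name): name is "scene" or "top"; returns a dict with "pixels" (384x512x3 uint8, blue, green, red), "vertical_fov" (degrees; the focal length in pixels is half the picture's height over the tangent of half this angle, whatever the lens; pixels are square), "cx", "cy" (the principal point, pixels), "D" ([k1, k2, p1, p2, k3] as OpenCV has them; the pictures are not rectified), "T" (4x4, takes a point from camera to world coordinates). Camera axes: x right, y up, looking along -z (the intrinsics and any distortion apply to the point x, -y, -z); pixel columns grow to the right and rows downward; lengths in m; the calibration is good to about 2 mm. A picture is of the moment at which its call begins. There is no depth.
- hand_in(): hands the job in, once; it reports no verdict.
The state is a dict: "time": time; "q": joint angles; "joint_velocities": joint speeds; "joint_torque": joint torques, N m; "position": TCP position; "tool_rot": TCP orientation; "ft_force": force on the tool from outside, world axes, zero at the start; "moment": the same for the moment, N m; "grip_width": finger opening in m.
Only numpy, scipy, OpenCV 4.12 (cv2) and the standard library are available. Lean on these libraries where they do the work, as an engineer would, in place of code of your own. Each camera call takes 0.05 s, during which the arm holds its last target.

## Working session

There is one attempt and no reset: what is moved stays moved. The work goes in short steps, Python scripts to look and compute and a tool call to move; the robot and the scene stay as the last step left them, time stands still between calls to the robot, and variables do not carry over. Pictures are saved under pics/ and viewed, and the job is handed in when it is done.

Besides the shell and the picture viewer there is one more tool, called as name(argument=value, ...), one argument or row to a line, values as JSON. servo_tool: Moves the arm, as the interface text tells. Its arguments: {"type":"object","properties":{"steps":{"type":"array"},"force":{"type":"number"}},"required":["steps"]}

```bash
mkdir -p pics
python3 - <<'E'
from rig import get_obs,camera,tip_reach
import cv2,numpy as np
print(tip_reach); o=get_obs()
for k,v in o.items(): print(k,np.round(v,4))
for n in("scene","top"):
    c=camera(n); cv2.imwrite(f"pics/{n}0.png",c["pixels"])
    print(n,c["vertical_fov"],c["cx"],c["cy"],c["D"]);print(np.round(c["T"],4))
E
```

```text
0.1822
time 0.0
q [-1.2815  0.5285  1.4339 -0.      1.1814 -0.1785]
joint_velocities [ 0.0018  0.0009  0.0011 -0.0003 -0.0002  0.    ]
joint_torque [-7.00000e-04 -4.40045e+01 -1.76590e+01  6.31000e-02  5.83000e-02
 -2.00000e-04]
position [ 0.2817 -0.5575  0.4038]
tool_rot [ 9.728e-01  2.318e-01 -1.000e-04 -1.100e-03]
ft_force [-0.0452 -1.3627  0.9288]
moment [ 0.029  -0.0476 -0.043 ]
grip_width 0.0868
scene 57.290026027266265 258.19309318491975 194.30003069225182 [-0.00932517  0.          0.          0.          0.        ]
[[-0.6183  0.3624 -0.6974 -0.1357]
 [-0.7859 -0.2894  0.5464  0.5925]
 [-0.0038  0.886   0.4637  0.4886]
 [ 0.      0.      0.      1.    ]]
top 47.640911185220325 257.6100320965426 194.34829359393996 [-0.07319747  0.          0.          0.          0.        ]
[[ 0.0212  0.9981 -0.0572  0.4314]
 [-0.9998  0.0214  0.0035  0.0483]
 [ 0.0048  0.0571  0.9984  1.6056]
 [ 0.      0.      0.      1.    ]]
```

View pics/scene0.png

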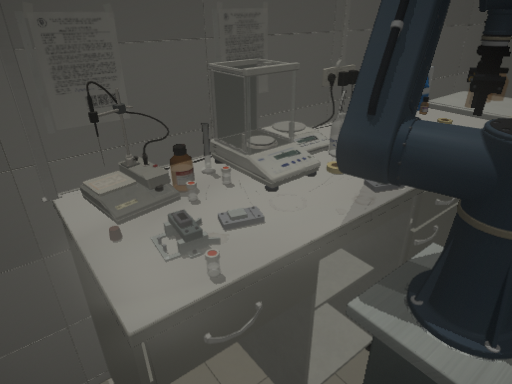

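View pics/top0.png

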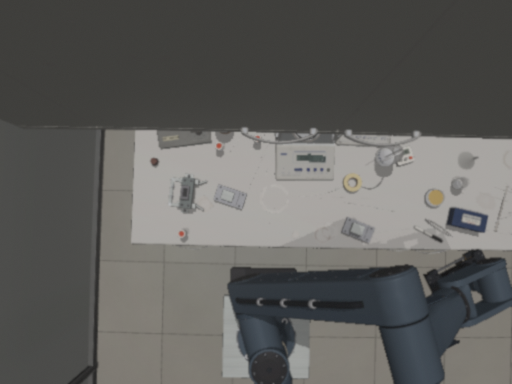

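The low gauge is at about (230,197) in the top view, with the bridge to its left at about (187,193) and its entry facing the gauge. Next I'll crop in closer.

Run:
```python
import cv2
t=cv2.imread("pics/top0.png")[135:250,135:285]; cv2.imwrite("pics/top0z.png",cv2.resize(t,(780,598),interpolation=cv2.INTER_CUBIC))
t=cv2.imread("pics/scene0.png")[170:285,140:290]; cv2.imwrite("pics/scene0z.png",cv2.resize(t,(780,598),interpolation=cv2.INTER_CUBIC))
```

```text
(no output)
```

View pics/top0z.png

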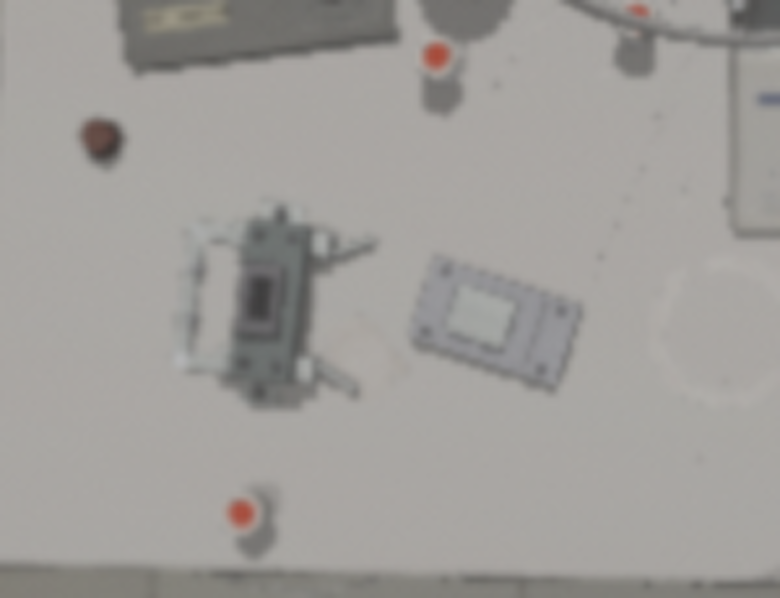

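View pics/scene0z.png

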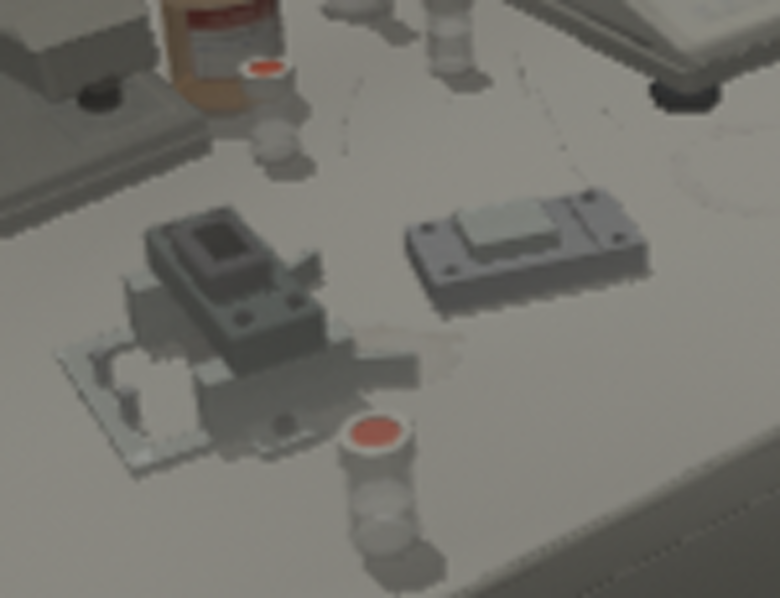

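```bash
cat > h.py <<'E'
import cv2,numpy as np
from rig import get_obs,camera
def K(c):
    f=192/np.tan(np.radians(c["vertical_fov"])/2); return np.array([[f,0,c["cx"]],[0,f,c["cy"]],[0,0,1.]])
def plane(c,uv,z):
    p=cv2.undistortPoints(np.array(uv,float).reshape(-1,1,2),K(c),np.array(c["D"])).reshape(-1,2)
    d=np.c_[p[:,0],-p[:,1],-np.ones(len(p))]@c["T"][:3,:3].T; o=c["T"][:3,3]
    return (o+d*((z-o[2])/d[:,2])[:,None])[:,:2]
def proj(c,P):
    q=(np.array(P,float)-c["T"][:3,3])@c["T"][:3,:3]; q=q*[1,-1,-1]
    return cv2.projectPoints(q,np.zeros(3),np.zeros(3),K(c),np.array(c["D"]))[0].reshape(-1,2)
def crop(c,x0,y0,x1,y1,name):
    s=min(800/(x1-x0),600/(y1-y0)); t=c["pixels"][y0:y1,x0:x1]
    cv2.imwrite(name,cv2.resize(t,(int((x1-x0)*s),int((y1-y0)*s)),interpolation=cv2.INTER_CUBIC)); print(name,s)
def rect(pts):
    (c,s,a)=cv2.minAreaRect(pts.astype(np.float32)*1000); return np.round(c,1),np.round(s,1),a
E
python3 - <<'E'
from h import *
t=camera("top");s=camera("scene")
z=5.2;zt=lambda L:[(a/z+135-.4,b/z+135-.4) for a,b in L]
zs=lambda L:[(a/z+140-.4,b/z+170-.4) for a,b in L]
r=lambda n,a:print(n,np.round(a*1000,1).tolist())
r("g top",plane(t,zt([(437,255),(412,342),(582,303),(555,392)]),.018))
r("g scene",plane(s,zs([(405,235),(440,287),(590,190),(648,247)]),.018))
r("wings top",plane(t,zt([(375,240),(355,392)]),.016))
r("wing near scene",plane(s,zs([(418,360),(318,252)]),.016))
r("beam top",plane(t,zt([(250,207),(312,222),(225,378),(300,402)]),.054))
r("beam scene",plane(s,zs([(147,230),(228,207),(232,345),(325,313)]),.054))
r("vialb top",plane(t,zt([(242,514)]),.056)); r("vialb sc",plane(s,zs([(375,432)]),.056))
r("viala top",plane(t,zt([(437,57)]),.056)); r("viala sc",plane(s,zs([(267,68)]),.056))
# pixel mask gauge
im=t["pixels"].astype(int); print(im[175:215:4,212:250:3].tolist()[4])
E
```

```text
g top [[558.6, 186.2], [496.9, 202.2], [526.9, 83.4], [463.9, 100.9]]
g scene [[547.7, 191.8], [496.4, 204.6], [526.2, 91.7], [463.1, 104.0]]
wings top [[568.4, 230.5], [460.9, 241.6]]
wing near scene [[454.4, 244.1], [563.6, 232.5]]
beam top [[586.2, 313.2], [576.7, 270.0], [467.8, 326.8], [452.5, 274.6]]
beam scene [[574.0, 313.9], [569.8, 274.4], [464.6, 327.3], [461.5, 284.4]]
vialb top [[375.0, 311.9]]
vialb sc [[373.8, 313.0]]
viala top [[692.8, 186.7]]
viala sc [[689.8, 188.0]]
[[164, 168, 170], [156, 159, 161], [153, 150, 150], [148, 145, 146], [163, 166, 163], [160, 162, 160], [146, 146, 145], [145, 143, 143], [148, 146, 145], [141, 141, 142], [153, 156, 158], [162, 166, 168], [163, 167, 169]]
```

Casting rays from both views gives:

| Item | Centre (mm) | Heading |
|---|---|---|
| Bridge | about (519, 299.5) | 83.8° |
| Gauge | about (511, 145) | about 73° |

I'll bring two slightly parted fingertips, square to the bridge axis, in behind the tail. Pushing that way should turn the gauge flush with the fingers.

servo_tool(
  steps=[0.036,0.019,-0.018,0,-0.04,0.036,0.06,-0.059,0,-0.13,0.036,0.102,-0.1,0,-0.22,0.036,0.144,-0.14,0,-0.31,0.036,0.186,-0.181,0,-0.4,0.036,0.228,-0.222,0,-0.49,0.036,0.27,-0.262,0,-0.58,0.036,0.312,-0.303,0,-0.67,0.036,0.353,-0.344,0.03,-0.76,0.036,0.395,-0.385,0.06,-0.85,0.036,0.437,-0.425,0.09,-0.94,0.036,0.465,-0.452,0.11,-0.995],
)

```text
time: 1.7
position: [0.4935, 0.0573, 0.2937]
tool_rot: [0.743, 0.669, 0.0, 0.0]
ft_force: [0.8, -0.7, -0.3]
grip_width: 0.036
```

servo_tool(
  steps=[0.036,0,0,0.03,0,0.036,0,0,0.06,0,0.036,0,0,0.085,0,0.036,0,0,0.1,0,0.036,0,0,0.105,0,0.036,0,0,0.105,0],
)

```text
time: 2.45
position: [0.4933, 0.0552, 0.1899]
tool_rot: [0.744, 0.668, 0.0, 0.0]
ft_force: [0.1, -0.1, -0.2]
grip_width: 0.036
```

Run:
```python
from h import *
o=get_obs(); print(o["time"],np.round(o["position"],4),o["ft_force"])
t=camera("top");s=camera("scene")
crop(t,160,150,270,230,"pics/t1.png"); crop(s,150,170,300,280,"pics/s1.png")
```

```text
2.45 [0.4933 0.0552 0.1899] [ 0.08211811 -0.07364261 -0.20847192]
pics/t1.png 7.2727272727272725
pics/s1.png 5.333333333333333
```

View pics/t1.png

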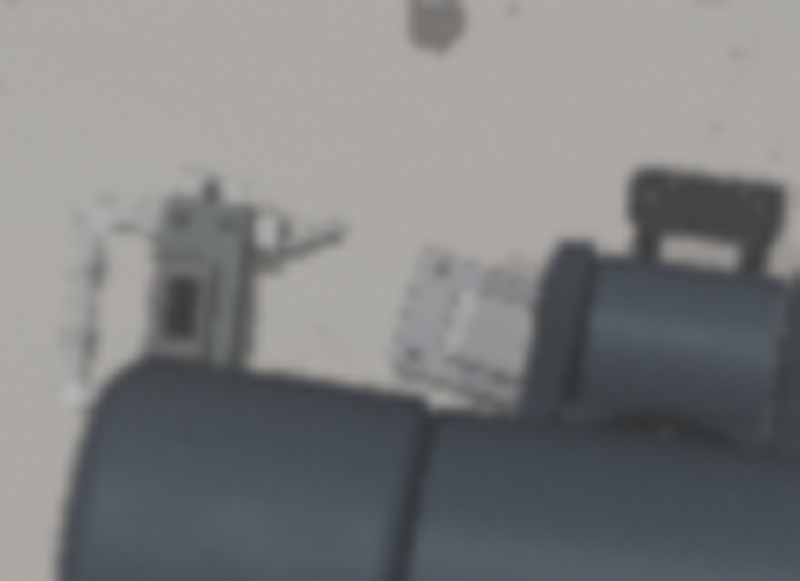

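View pics/s1.png

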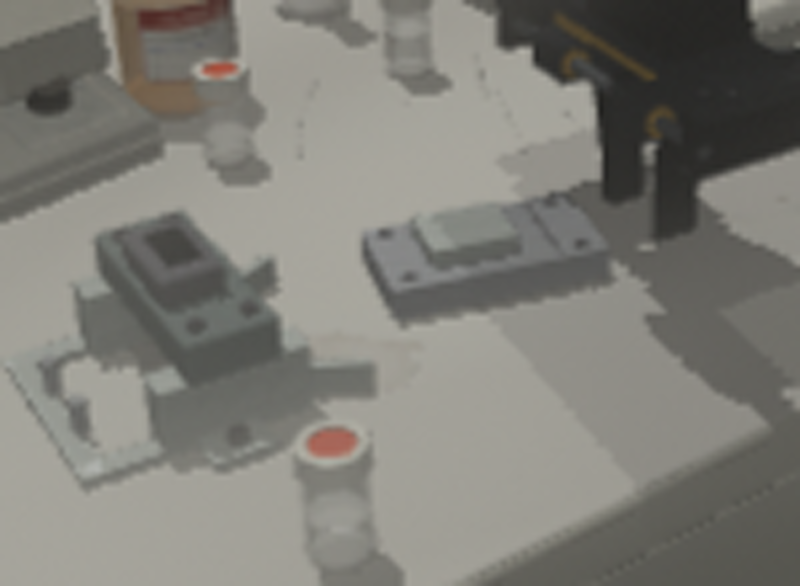

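servo_tool(
  steps=[0.036,0.008,0,0,0,0.036,0.016,0,0,0,0.036,0.02,0,0,0,0.036,0.024,0,0,0,0.036,0.028,0,0,0,0.036,0.032,0,0,0,0.036,0.036,0,0,0,0.036,0.04,0,0,0,0.036,0.044,0,0,0,0.036,0.048,0,0,0,0.036,0.052,0,0,0,0.036,0.055,0,0,0],
)

```text
time: 4.05
position: [0.499, 0.1103, 0.1897]
tool_rot: [0.744, 0.668, 0.0, 0.0]
ft_force: [-0.1, -1.9, 1.7]
grip_width: 0.0363
```

Run:
```python
from h import *
o=get_obs(); print(o["time"],np.round(o["position"],4),o["ft_force"])
s=camera("scene")
crop(s,150,170,300,280,"pics/s2.png")
```

```text
4.05 [0.499  0.1103 0.1897] [-0.06875628 -1.93914653  1.7337817 ]
pics/s2.png 5.333333333333333
```

View pics/s2.png

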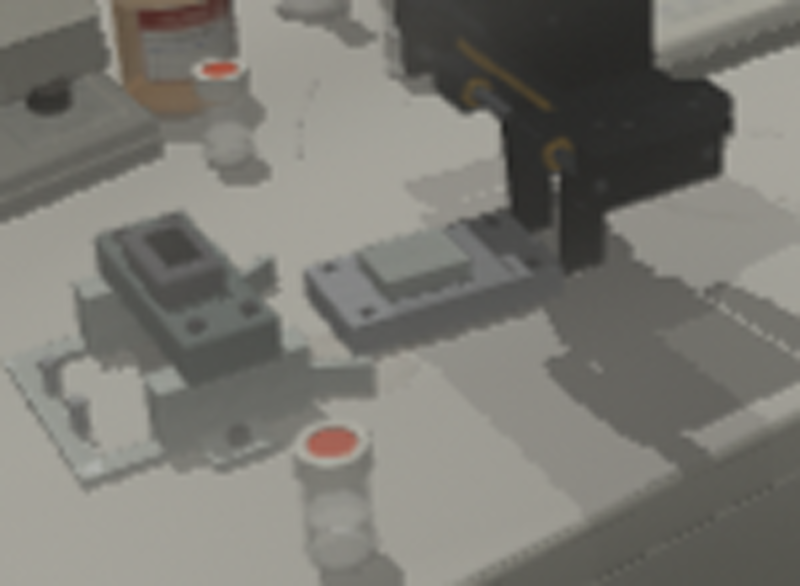

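The gauge has turned flush against both fingers. Its nose top corners are at about (307,274) and (350,328) in this crop. Measuring next.

Run:
```python
from h import *
s=camera("scene"); z=16/3
zs=lambda L:[(a/z+150-.4,b/z+170-.4) for a,b in L]
B=np.array([.519,.2995]);a=np.radians(83.8);R=np.array([[np.cos(a),np.sin(a)],[-np.sin(a),np.cos(a)]])
f=lambda p:np.round((p-B)@R.T*1000,1).tolist()
print("nose far,near, tail near",f(plane(s,zs([(305,274),(350,328),(562,276)]),.018)))
print("block nose far,near,tail near,tail far",f(plane(s,zs([(357,251),(393,285),(472,263),(440,228)]),.028)))
print("wing tips far, near",f(plane(s,zs([(276,258),(375,365)]),.016)))
print("hand",f(get_obs()["position"][:2]))
```

```text
nose far,near, tail near [[-67.7, -27.3], [-65.6, 25.7], [-169.6, 39.3]]
block nose far,near,tail near,tail far [[-91.0, -17.8], [-91.8, 18.1], [-131.7, 20.7], [-134.3, -15.7]]
wing tips far, near [[-63.2, -51.1], [-63.3, 55.3]]
hand [-190.1, -0.4]
```

The gauge is centred within about 2 mm and roughly square, so I'll push straight on.

servo_tool(
  steps=[0.036,0.005,0,0,0,0.036,0.01,0,0,0,0.036,0.015,0,0,0,0.036,0.02,0,0,0,0.036,0.025,0,0,0,0.036,0.03,0,0,0,0.036,0.035,0,0,0,0.036,0.04,0,0,0,0.036,0.045,0,0,0,0.036,0.05,0,0,0,0.036,0.055,0,0,0,0.036,0.06,0,0,0],
)

```text
time: 5.65
position: [0.5055, 0.1699, 0.1897]
tool_rot: [0.744, 0.668, -0.0, -0.0]
ft_force: [-0.5, -0.9, -1.1]
grip_width: 0.0361
```

Run:
```python
from h import *
o=get_obs(); print(o["time"],np.round(o["position"],4),o["ft_force"])
s=camera("scene")
crop(s,150,170,300,280,"pics/s3.png")
```

```text
5.65 [0.5055 0.1699 0.1897] [-0.49382287 -0.89585212 -1.1381418 ]
pics/s3.png 5.333333333333333
```

View pics/s3.png

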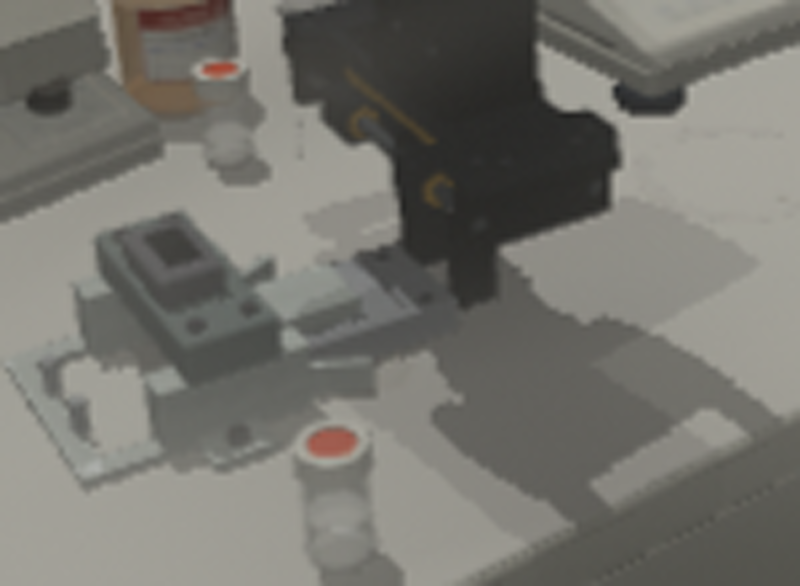

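The nose is under the beam, with the passage clear and forces low. About 65 mm remain.

servo_tool(
  steps=[0.036,0.005,0,0,0,0.036,0.01,0,0,0,0.036,0.015,0,0,0,0.036,0.02,0,0,0,0.036,0.025,0,0,0,0.036,0.03,0,0,0,0.036,0.035,0,0,0,0.036,0.04,0,0,0,0.036,0.044,0,0,0,0.036,0.048,0,0,0,0.036,0.051,0,0,0,0.036,0.053,0,0,0],
)

```text
time: 7.2
position: [0.5112, 0.2225, 0.1898]
tool_rot: [0.744, 0.668, -0.0, 0.0]
ft_force: [-0.3, -2.7, 1.1]
grip_width: 0.0359
```

Run:
```python
from h import *
o=get_obs(); print(o["time"],np.round(o["position"],4),o["ft_force"])
s=camera("scene")
crop(s,150,170,300,280,"pics/s4.png")
```

```text
7.2 [0.5112 0.2225 0.1898] [-0.33221713 -2.74600431  1.13828359]
pics/s4.png 5.333333333333333
```

View pics/s4.png

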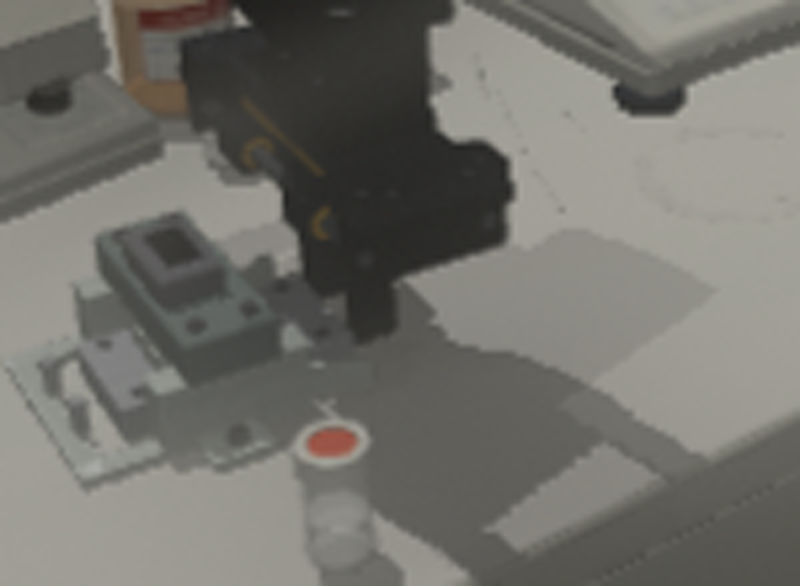

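The nose shows out past the beam, with a gap of about 10 mm to the pins. From here I'll use small steps and watch the force.

servo_tool(
  steps=[0.036,0.002,0,0,0,0.036,0.004,0,0,0,0.036,0.006,0,0,0,0.036,0.008,0,0,0,0.036,0.009,0,0,0],
)

```text
time: 7.88
position: [0.5122, 0.2314, 0.1898]
tool_rot: [0.744, 0.668, 0.0, 0.0]
ft_force: [0.2, -1.6, 1.7]
grip_width: 0.0362
```

servo_tool(
  steps=[0.036,0.001,0,0,0,0.036,0.001,0,0,0],
)

```text
time: 8.12
position: [0.5122, 0.2324, 0.1897]
tool_rot: [0.744, 0.668, 0.0, -0.0]
ft_force: [-1.0, -1.2, 1.6]
grip_width: 0.0361
```

Run:
```python
from h import *
s=camera("scene")
crop(s,145,215,225,270,"pics/s5.png")
```

```text
pics/s5.png 10.0
```

View pics/s5.png

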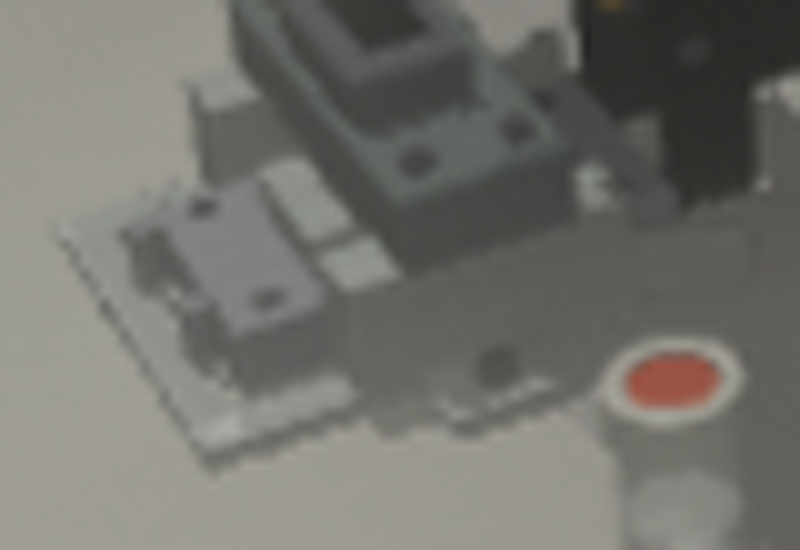

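The nose is now almost at the pins, near (150,250) and (200,335), with a sliver of gap left. I'll creep forward until the force rises.

servo_tool(
  steps=[0.036,0.001,0,0,0,0.036,0.001,0,0,0],
)

```text
time: 8.43
position: [0.5123, 0.2328, 0.1897]
tool_rot: [0.744, 0.668, -0.001, 0.0]
ft_force: [-0.5, -4.6, 1.7]
grip_width: 0.0359
```

servo_tool(
  steps=[0.036,0.001,0,0,0,0.036,0.001,0,0,0],
)

```text
time: 8.68
position: [0.5125, 0.2332, 0.1897]
tool_rot: [0.744, 0.668, -0.001, 0.0]
ft_force: [-0.7, -7.3, 3.1]
grip_width: 0.0361
```

servo_tool(
  steps=[0.036,0.001,0,0,0,0.036,0.001,0,0,0],
)

```text
time: 8.93
position: [0.5126, 0.2335, 0.1897]
tool_rot: [0.744, 0.668, -0.002, 0.001]
ft_force: [0.0, -11.6, 2.6]
grip_width: 0.0359
```

Run:
```python
from h import *
o=get_obs();print(o["moment"],o["ft_force"])
s=camera("scene")
crop(s,145,215,225,270,"pics/s6.png")
```

```text
[-2.03477383 -0.16774839 -0.11566495] [ 9.81042044e-03 -1.16481347e+01  2.57947518e+00]
pics/s6.png 10.0
```

View pics/s6.png

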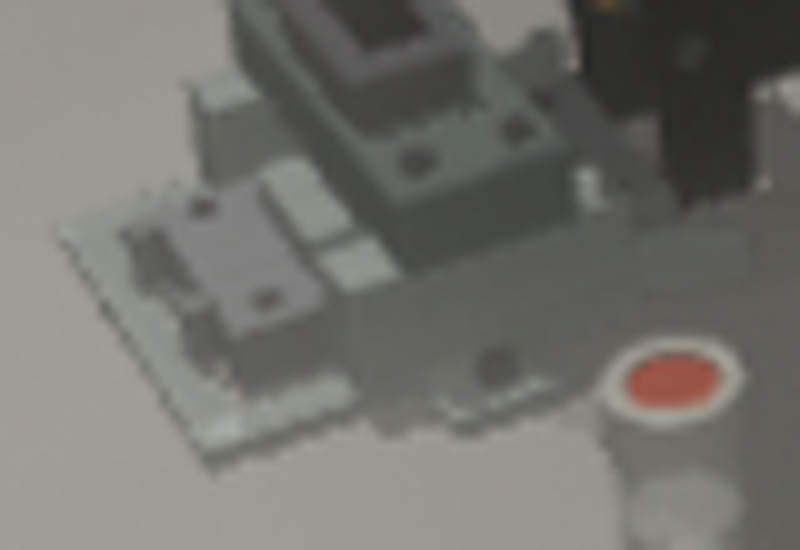

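The force builds to 11.6 N, and the moment puts the resultant between the two pins, so both carry load. I'll back straight off, lift, and check with the arm clear.

servo_tool(
  steps=[0.036,-0.004,0,0,0,0.036,-0.012,0,0,0,0.036,-0.022,0,0,0,0.036,-0.035,0,0,0,0.036,-0.05,0,0,0,0.036,-0.065,0,-0.02,0,0.036,-0.085,0,-0.05,0,0.036,-0.115,0,-0.09,0,0.036,-0.15,0,-0.13,0,0.036,-0.19,0,-0.16,0,0.036,-0.23,0,-0.18,0,0.036,-0.26,0,-0.19,0],
)

```text
time: 10.48
position: [0.484, -0.0254, 0.3811]
tool_rot: [0.745, 0.667, 0.001, 0.001]
ft_force: [0.7, -0.7, 0.1]
grip_width: 0.036
```

servo_tool(
  steps=[0.036,-0.04,0,0,0,0.036,-0.09,0,0,0,0.036,-0.14,0,0,0,0.036,-0.19,0,0,0,0.036,-0.23,0,0,0,0.036,-0.25,0,0,0,0.036,-0.25,0,0,0],
)

```text
time: 11.35
position: [0.4571, -0.2726, 0.3795]
tool_rot: [0.745, 0.667, 0.0, -0.0]
ft_force: [0.6, 0.2, -0.2]
grip_width: 0.0356
```

Run:
```python
from h import *
o=get_obs();print(o["time"],o["position"],o["ft_force"])
s=camera("scene");t=camera("top");cv2.imwrite("pics/topf.png",t["pixels"])
crop(s,145,205,225,260,"pics/s7.png");crop(t,155,165,235,225,"pics/t7.png")
```

```text
11.35 [ 0.45709639 -0.27263264  0.37954441] [ 0.56532773  0.15788905 -0.2048928 ]
pics/s7.png 10.0
pics/t7.png 10.0
```

View pics/s7.png

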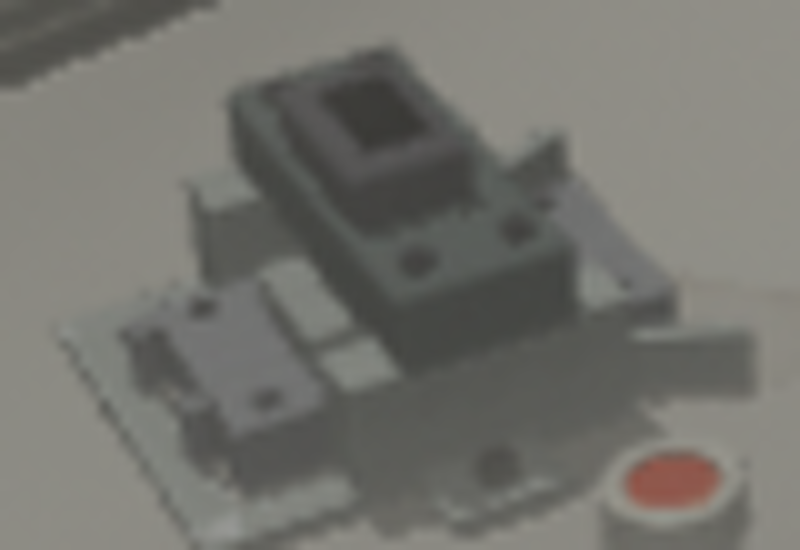

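View pics/t7.png

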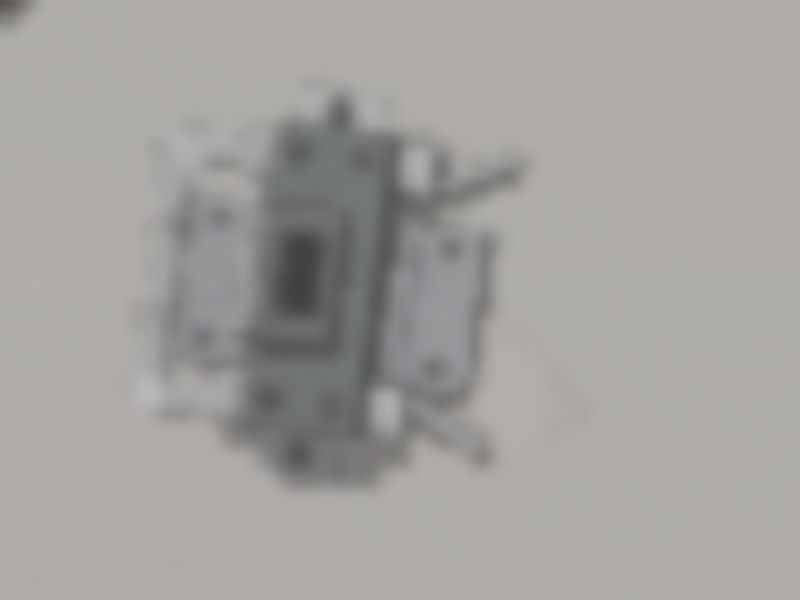

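Run:
```python
from h import *
t=camera("top");s=camera("scene"); z=10
zt=lambda L:[(a/z+155-.45,b/z+165-.45) for a,b in L]
zs=lambda L:[(a/z+145-.45,b/z+205-.45) for a,b in L]
w=plane(t,zt([(522,165),(488,462)]),.016); wm=w.mean(0); d=w[0]-w[1]; 
bolt=plane(t,zt([(297,150),(268,398),(363,158),(332,402)]),.054)
yb=(bolt[1]-bolt[0]+bolt[3]-bolt[2]); yb/=np.linalg.norm(yb); xb=np.array([yb[1],-yb[0]])
print("bridge heading bolts",np.degrees(np.arctan2(xb[1],xb[0])),"wings",np.degrees(np.arctan2(d[0],-d[1])))
b=bolt.mean(0)
h=plane(t,zt([(218,215),(203,340),(452,247),(435,368)]),.018)
g=h[0]+h[1]-h[2]-h[3]; print("gauge heading",np.degrees(np.arctan2(g[1],g[0])))
f=lambda p,o:np.round(np.c_[(p-o)@xb,(p-o)@yb]*1000,1).tolist()
print("gauge holes rel beam centre",f(h,b),"mean",f(h.mean(0)[None],b),"wings rel",f(w,b))
# scene: nose top corners, pin tops
print("scene nose/hole/tail",f(plane(s,zs([(200,307),(268,398),(545,200),(628,283),(675,290)]),.018),b))
n=np.r_[0.,0]
# vials
for c,n in((t,"top"),(s,"scene")):
    hsv=cv2.cvtColor(c["pixels"],cv2.COLOR_BGR2HSV); m=cv2.inRange(hsv,(0,100,100),(10,255,255))
    k,_,st,ce=cv2.connectedComponentsWithStats(m)
    print(n,[np.round(plane(c,[ce[i]],.056)[0]*1000,1).tolist() for i in range(1,k) if st[i,4]>4])
```

```text
bridge heading bolts 84.7917477931358 wings 85.0706747913395
gauge heading 83.90988749217686
gauge holes rel beam centre [[44.2, -20.1], [44.1, 26.0], [-42.7, -18.1], [-41.8, 26.7]] mean [[0.9, 3.6]] wings rel [[-64.4, -51.0], [-64.9, 58.6]]
scene nose/hole/tail [[43.4, -19.8], [43.1, 24.1], [-44.7, -18.1], [-45.9, 26.7], [-53.9, 35.5]]
top [[693.8, 187.2], [375.1, 312.4]]
scene [[720.4, 51.6], [691.0, 188.0], [374.3, 313.0]]
```

Both views agree that the gauge is home: centre within about 1 mm of nominal, square within about 1°, and centred between the wings. The vials haven't moved. Handing in.

Run:
```python
from rig import hand_in
print(hand_in())
```

```text
the job is handed in; nothing more can be done
None
```

The low gauge is home under the bridge with its nose against the stop pins, and the job was handed in about 11.5 s into the 54 s limit. `hand_in()` gave no verdict, so this rests on my own checks. I pushed it from the tail with two fingertips set 36 mm apart. It turned flush against them and slid straight through the entry until the push force rose to 11.6 N. I then backed the hand straight off, lifted it and moved it well clear.

**What the last checks showed:**
- **Position:** both cameras put the gauge centre within about 1 mm of its home position along the bridge. It is centred between the lead-in wings to within about 1 mm.
- **Squareness:** its heading is 83.9°, against 84.8–85.1° for the bridge, so it is square within about 1° (limit 4.6°).
- **Pins:** the wrist moment at full push placed the force between the two pins, so I take both to be touching.
- **Bystanders:** both vials measured where they started, within 1–2 mm. I did not re-measure the tall gauge, rubber stopper or tape; the hand stayed well away from them.

**Disagreements:** relative to the beam bolts, the gauge and the wings both appear about 3.6 mm off to one side. As the fixed wings show the same offset, I took it as pixel and calibration error. The two cameras also differed by about 2 mm along the bridge (+0.9 and about −1 mm).

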